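Sieve the small grinding cylinders out of the large ones

ROBOT

A 6-joint arm with a two-finger parallel gripper is mounted at the origin on the work surface. World frame = base frame: x ahead of the robot, y to its left, z up, the work surface at z = 0. Lengths are in mm, angles in rad, forces in N, time in s.
With the tool pointing down it reaches from about 325 to 775 mm from the base axis. Payload 5.5 kg.
Tool frame: the origin (TCP) lies between the finger pads; the fingertips stand 8 mm ahead of it and the grasp point (between the pads) lies 11 mm behind it (robot.tip_extent is the distance from the TCP to the fingertips, in mm); z points along the fingers, y is the line along which they close (so a half turn about z gives the same grasp; the last joint's range is limited). The gripper opens to 85 mm and grips with 20 to 120 N. Pads are 22 mm wide; open, the fingers measure 114 mm over their backs; the gripper's body (76 mm by 85 mm) begins 54 mm behind the grasp point. The pads swing forward as they close: fully open they stand 13 mm farther back than shut.
Start: joints at [1.274, 0.091, 1.231, -0, 1.82, -0.057], TCP at [142.509, 582.845, 239.275] pointing down, gripper open.
Joint ranges: [-2.87, 2.87], [-0.86, 2.18], [0.17, 2.46], [-1.51, 4.65], [0.06, 2.69], [-2.65, 2.65]. Speed limits (rad/s): [2.57, 2.57, 3.01, 3.14, 3.14, 3.14].

INTERFACE

Orientations are given as a unit quaternion [x, y, z, w].
In Python, from bench import robot gives the robot as it stands.
- The arm moves only by the tool drive_tool, never from a script. Its argument "plan" is a list of rows, each an object with "translation": the shift along the tool's x, y, z in mm, a list of three; "rotation": the turn, a rotation vector about the tool's x, y, z in degrees, a list of three; "gripper": the closure, from -1 (fully open) to 1 (shut), so that 0 is half open. A call has exactly 10 rows; each row shifts and turns the commanded pose from where the row before left it, along the tool's axes as they then stand; what a row does not reach is not made up. A row lasts 1/8 s, in which the tool goes at most 62.5 mm and 10.7 degrees, less where a joint would pass 70% of its speed; a pose out of reach is approached as far as the arm can. A call is refused whole if a number of a shift passes 62.5 or a number of a turn 10.7, either way. A call with a gripper value outside its range is refused whole. The fingers move at their own pace and stop on an object; "force" is the grip in N (left out, the last holds). Time passes only in rows, so rows that do not move let the fingers close, or fill a call up. It gives the time, the measured TCP pose, the force and the opening at its end, in the units of the state.
- robot.observe(): the state, without advancing time (a new reading comes with each control period).
- robot.get_image(name): name is "scene" or "side" or "wrist"; returns a dict with "color" (384x512x3 uint8, red, green, blue), "z_map" (384x512 float32, mm along the optical axis (not along the pixel's ray), 0 where there is no reading), "fx", "fy", "cx", "cy" (pixels), "rvec" (rotation vector, rad) and "tvec" (3), from world to camera coordinates, as OpenCV has them; the wrist camera has in their place "mount" (4x4, takes a point from camera to tool coordinates, whose origin is the TCP and whose axes are the flange's). Camera axes: x right, y down, z forward; pixel columns grow to the right and rows downward; lengths in mm; the calibration is good to about 2 mm. A picture is of the moment at which its call begins: read the wrist's pose just before it.
- robot.hand_in(): hands the job in, once; it reports no verdict.
The state is a dict: "clock": time; "joint_positions": joint angles; "qd": joint speeds; "effort": joint torques, N m; "tcp_pos": TCP position; "orientation": TCP orientation; "force": force on the tool from outside, world axes, zero at the start; "moment": the same for the moment, N m; "gripper_width": finger opening in mm.
Only numpy, scipy, OpenCV 4.12 (cv2) and the standard library are available. Lean on these libraries where they do the work, as an engineer would, in place of code of your own. Each camera call takes 0.05 s, during which the arm holds its last target. There are 200 camera calls.

TASK

Pick up the loaded sieve by its grip bar, carry it level so that nothing falls, and set it down on the rails of the white pan, then, holding it down on the rails, shake it side to side along them, without running it hard into the sprung plunger at the tall end wall, until all four small steel cylinders have dropped into the pan and only the two large ones stay in the sieve. To register the batch, then push the sieve gently along the rails until the plunger is about half-way in, hold it there a moment, draw it back clear and let go of it on the rails. Never bottom the plunger or press or bump the sieve hard against the pan, do not handle the cylinders or lift the sieve again after shaking, and leave the glassware alone.

Things in the scene. Friction and masses are not known exactly. Their poses are not given: they have to be found in the camera images.
- receiver: white enamelled pan fixed to the bench, 135 (x) x 236 (y) mm, floor 4 mm thick; origin at the centre of its underside, on the bench; its y runs along its length, within 0.3 rad of the world's y, towards its tall end wall (84 mm high). The long side walls, 56 mm high, have inner faces at x = -61.5 and +61.5 mm: they guide the sieve with 2.5 mm play each side. Low end wall (56 mm) at y = -112 mm.
- rails_mid (a point): point midway between the pan's two steel rails, level with their tops, 44 mm above the pan's origin. The rails run along the pan's y inside its long sides, 52 to 61.5 mm either side of the middle. The sieve slides on them on its underside (friction about 0.2); its centre can go from y = -42 mm to where it meets the plunger.
- plunger (a joint): how far the plunger is pressed in, in m: 0 out, 0.008 bottomed; spring of 1.5 N per mm, no preload. Its grey round pad (24 mm across, 62 mm above the bench) sits on an adjusting screw through the tall end wall. The screw's setting differs each time and is not given: the pad's face lies 80 to 100 mm from the pan's centre, so the sieve meets it with its centre at y = 10 to 30 mm. Find it by touch.
- sieve: the loose sieve, polished steel, about 0.4 kg empty, 0.7 kg loaded: a slotted plate 118 (x) x 140 (y) mm, 4 mm thick, with walls 4 mm thick rising to 32 mm. Origin at the centre of its underside. It starts flat on the bench. Its y must lie along the pan's y on the rails.
- sieve_base (a point): same point as the sieve's origin. The plate is solid for 16 mm either side of y = 0; beyond lie two slots on each side, along x, 102 mm long and 20 mm wide, at 16 to 36 and 41 to 61 mm. The small cylinders start on the solid strip within 7 mm of y = 0 and slide to the slots only if the sieve is shaken along y at over 2 to 2.5 m/s2 (about 40 mm strokes of 0.2 s).
- sieve_grip (a point): centre of the sieve's black grip bar, 88 mm above its underside, over its middle; the bar runs along the sieve's x, 118 mm long, 12 mm wide (y) and 14 mm high; a 4 mm steel upright carries it at each end, open space below it
- small1_center (a point): centre (half-way up) of a small steel cylinder, 12 mm diameter, 12 mm high, 11 g; goes through the slots in any attitude
- small2_center (a point): centre (half-way up) of a small steel cylinder, 12 mm diameter, 12 mm high, 11 g; goes through the slots in any attitude
- small3_center (a point): centre (half-way up) of a small steel cylinder, 12 mm diameter, 12 mm high, 11 g; goes through the slots in any attitude
- small4_center (a point): centre (half-way up) of a small steel cylinder, 12 mm diameter, 12 mm high, 11 g; goes through the slots in any attitude
- large1_center (a point): centre (half-way up) of a large steel cylinder, 30 mm diameter, 24 mm high, 132 g; starts over the slots, which it cannot pass
- large2_center (a point): centre (half-way up) of a large steel cylinder, 30 mm diameter, 24 mm high, 132 g; starts over the slots, which it cannot pass
- flask_mid (a point): bystander: glass conical flask, 76 mm diameter, 110 mm high; point 55 mm above its base
- beaker_mid (a point): bystander: glass beaker, 56 mm diameter, 75 mm high; point 37 mm above its base
- jar_mid (a point): bystander: amber jar, 54 mm diameter, 90 mm high; point 45 mm above its base
There are look-alikes about, which are no part of the job. Leave any orange or turquoise look-alike of the part that bears large1_center alone.

How it is judged (in metres and radians):
On the way, in this order (a step that is already met when the one before it is completed fails the run):
1. the sieve, held, is set on the pan's rails with all six cylinders still in it (z of sieve_base in the frame of receiver between 0.041 and 0.048 m and x of sieve_base in the frame of receiver between -0.005 and 0.005 m and angle between sieve_base's own z axis and vertical below 0.04 rad and contact force between the fingers and sieve above 1 N and z of small1_center in the frame of sieve_base between 0.004 and 0.045 m and x of small1_center in the frame of sieve_base between -0.055 and 0.055 m and y of small1_center in the frame of sieve_base between -0.066 and 0.066 m and z of small2_center in the frame of sieve_base between 0.004 and 0.045 m and x of small2_center in the frame of sieve_base between -0.055 and 0.055 m and y of small2_center in the frame of sieve_base between -0.066 and 0.066 m and z of small3_center in the frame of sieve_base between 0.004 and 0.045 m and x of small3_center in the frame of sieve_base between -0.055 and 0.055 m and y of small3_center in the frame of sieve_base between -0.066 and 0.066 m and z of small4_center in the frame of sieve_base between 0.004 and 0.045 m and x of small4_center in the frame of sieve_base between -0.055 and 0.055 m and y of small4_center in the frame of sieve_base between -0.066 and 0.066 m and z of large1_center in the frame of sieve_base between 0.004 and 0.045 m and x of large1_center in the frame of sieve_base between -0.055 and 0.055 m and y of large1_center in the frame of sieve_base between -0.066 and 0.066 m and z of large2_center in the frame of sieve_base between 0.004 and 0.045 m and x of large2_center in the frame of sieve_base between -0.055 and 0.055 m and y of large2_center in the frame of sieve_base between -0.066 and 0.066 m), for 0.2 s.
2. shaken while held on the rails, and clear of the plunger: all four small cylinders in the pan, both large ones in the sieve (z of sieve_base in the frame of receiver between 0.041 and 0.048 m and x of sieve_base in the frame of receiver between -0.005 and 0.005 m and angle between sieve_base's own z axis and vertical below 0.04 rad and value of joint plunger below 0.001 m and contact force between the fingers and sieve above 1 N and z of small1_center in the frame of receiver between 0 and 0.035 m and x of small1_center in the frame of receiver between -0.06 and 0.06 m and y of small1_center in the frame of receiver between -0.112 and 0.112 m and z of small2_center in the frame of receiver between 0 and 0.035 m and x of small2_center in the frame of receiver between -0.06 and 0.06 m and y of small2_center in the frame of receiver between -0.112 and 0.112 m and z of small3_center in the frame of receiver between 0 and 0.035 m and x of small3_center in the frame of receiver between -0.06 and 0.06 m and y of small3_center in the frame of receiver between -0.112 and 0.112 m and z of small4_center in the frame of receiver between 0 and 0.035 m and x of small4_center in the frame of receiver between -0.06 and 0.06 m and y of small4_center in the frame of receiver between -0.112 and 0.112 m and z of large1_center in the frame of sieve_base between 0.004 and 0.045 m and x of large1_center in the frame of sieve_base between -0.055 and 0.055 m and y of large1_center in the frame of sieve_base between -0.066 and 0.066 m and z of large2_center in the frame of sieve_base between 0.004 and 0.045 m and x of large2_center in the frame of sieve_base between -0.055 and 0.055 m and y of large2_center in the frame of sieve_base between -0.066 and 0.066 m), for 0.1 s.
3. the plunger is pushed about half-way in by the held sieve (z of sieve_base in the frame of receiver between 0.041 and 0.048 m and x of sieve_base in the frame of receiver between -0.005 and 0.005 m and angle between sieve_base's own z axis and vertical below 0.04 rad and value of joint plunger between 0.002 and 0.0065 m and contact force between the fingers and sieve above 1 N), for 0.2 s.
At the end, for the whole second after the job is handed in: The sieve rests level on the rails (within 3 to 4 mm in height), clear of the plunger (pressed in less than 1 mm), released and still; all four small cylinders lie in the pan and both large ones in the sieve (z of sieve_base in the frame of receiver between 0.041 and 0.048 m and x of sieve_base in the frame of receiver between -0.005 and 0.005 m and angle between sieve_base's own z axis and vertical below 0.04 rad and value of joint plunger below 0.001 m and z of small1_center in the frame of receiver between 0 and 0.035 m and x of small1_center in the frame of receiver between -0.06 and 0.06 m and y of small1_center in the frame of receiver between -0.112 and 0.112 m and z of small2_center in the frame of receiver between 0 and 0.035 m and x of small2_center in the frame of receiver between -0.06 and 0.06 m and y of small2_center in the frame of receiver between -0.112 and 0.112 m and z of small3_center in the frame of receiver between 0 and 0.035 m and x of small3_center in the frame of receiver between -0.06 and 0.06 m and y of small3_center in the frame of receiver between -0.112 and 0.112 m and z of small4_center in the frame of receiver between 0 and 0.035 m and x of small4_center in the frame of receiver between -0.06 and 0.06 m and y of small4_center in the frame of receiver between -0.112 and 0.112 m and z of large1_center in the frame of sieve_base between 0.004 and 0.045 m and x of large1_center in the frame of sieve_base between -0.055 and 0.055 m and y of large1_center in the frame of sieve_base between -0.066 and 0.066 m and z of large2_center in the frame of sieve_base between 0.004 and 0.045 m and x of large2_center in the frame of sieve_base between -0.055 and 0.055 m and y of large2_center in the frame of sieve_base between -0.066 and 0.066 m and linear speed of sieve below 0.02 m/s and not (contact force between the fingers and sieve above 0.1 N)); the robot touches nothing.
It fails at once if the plunger is driven to the bottom (over 7.3 mm of its 8 mm) (value of joint plunger above 0.0073 m).
It fails at once if the sieve is pressed or bumped against the pan with more than 40 N (contact force between sieve and receiver above 40 N).
It fails at once if the sieve is lifted more than 6 mm off the rails, or is away from the pan, once a small cylinder has dropped through (z of sieve_base in the frame of receiver above 0.05 m and z of any of small1_center, small2_center, small3_center, small4_center in the frame of sieve_base below -0.006 m).
It fails at once if a cylinder is handled by the gripper (contact force between the fingers and small1 above 0.5 N or contact force between the fingers and small2 above 0.5 N or contact force between the fingers and small3 above 0.5 N or contact force between the fingers and small4 above 0.5 N or contact force between the fingers and large1 above 0.5 N or contact force between the fingers and large2 above 0.5 N).
It fails at once if a bystander is moved more than 20 mm (distance of any of flask_mid, beaker_mid, jar_mid from where it was at the start of the episode above 0.02 m).
It also fails if it takes over 72 s, if anything falls off the work surface, if the arm or the gripper's body presses on something with over 40 N, if the wrist force passes 120 N, or if a joint passes its speed limit or range.

## Working session

There is one attempt and no reset: what is moved stays moved. The work goes in short steps, Python scripts to look and compute and a tool call to move; the robot and the scene stay as the last step left them, time stands still between calls to the robot, and variables do not carry over. Pictures are saved under pics/ and viewed, on a budget of 10 in all, crops included, one or two more only if the job needs it, and the job is handed in when it is done.

Besides the shell and the picture viewer there is one more tool, called after "Call:" as name(argument=value, ...), one argument or row to a line, values as JSON. drive_tool: Moves the arm, as the interface text tells. Its arguments: {"type":"object","properties":{"plan":{"type":"array","items":{"type":"object","properties":{"translation":{"type":"array","items":{"type":"number"}},"rotation":{"type":"array","items":{"type":"number"}},"gripper":{"type":"number"}}}},"force":{"type":"number"}},"required":["plan"]}

```bash
mkdir -p pics; ls; cat > h.py <<'E'
import numpy as np, cv2
from scipy.spatial.transform import Rotation as R
from bench import robot
def cam(n):
    s=robot.observe(); d=robot.get_image(n)
    if 'mount' in d:
        T=np.eye(4);T[:3,:3]=R.from_quat(s['orientation']).as_matrix();T[:3,3]=s['tcp_pos']
        M=T@np.array(d['mount']); d['Rw']=M[:3,:3]; d['o']=M[:3,3]
    else:
        r=R.from_rotvec(np.ravel(d['rvec'])).as_matrix(); d['Rw']=r.T; d['o']=-r.T@np.ravel(d['tvec'])
    return d
def ray(d,u,v):
    u=np.asarray(u,float);v=np.asarray(v,float)
    return np.stack([(u-d['cx'])/d['fx'],(v-d['cy'])/d['fy'],np.ones_like(u)],-1)@d['Rw'].T
def onplane(d,u,v,z):
    r=ray(d,u,v); return d['o']+r*((z-d['o'][2])/r[...,2])[...,None]
def cloud(d):
    v,u=np.indices(d['z_map'].shape); return d['o']+ray(d,u,v)*d['z_map'][...,None]
def save(d,n): cv2.imwrite('pics/'+n,d['color'][...,::-1])
E
python3 - <<'E'
from h import *
s=robot.observe(); print(s)
ims=[cam(n) for n in('scene','side')]
for n,d in zip('ab',ims): print(d['o'],d['Rw'][:,2],d['fx'])
cv2.imwrite('pics/1.png',cv2.resize(np.vstack([d['color'] for d in ims]),(448,600*1))[...,::-1] if 0 else ims[0]['color'][...,::-1])
save(ims[1],'2.png')
np.save('ims.npy',np.array(ims,dtype=object),allow_pickle=True)
E
```

```text
pics
{'clock': 0.0, 'joint_positions': array([ 1.27423798e+00,  9.18865998e-02,  1.23186861e+00,  8.05234998e-06,
        1.81980043e+00, -5.66939469e-02]), 'qd': array([-0.0004625 ,  0.00051729,  0.00151462, -0.0001932 ,  0.00024701,
       -0.00077624]), 'effort': array([-4.27961641e-04, -4.58735061e+01, -4.18019593e+01, -6.17200115e-06,
        1.17047149e-02, -3.59827752e-06]), 'tcp_pos': array([142.46211046, 582.57410404, 238.14399936]), 'orientation': array([ 1.19643856e-01,  9.92816390e-01, -9.65537786e-04, -1.76299713e-04]), 'force': array([-0.62163795,  0.45829545,  0.29203536]), 'moment': array([ 0.01955781, -0.02643435, -0.05085661]), 'gripper_width': 85.06652625365366}
[ 942.7298652  -531.04040048  927.99844997] [-0.32525822  0.53153244 -0.78209996] 459.360866601389
[  73.235989   -764.79940093  823.06498707] [ 0.44557016  0.65725742 -0.60784859] 478.16494238811833
```

View pics/1.png

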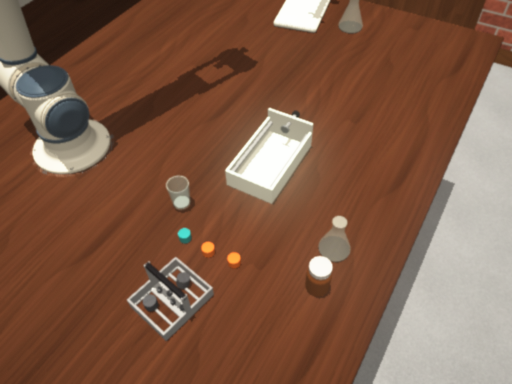

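View pics/2.png

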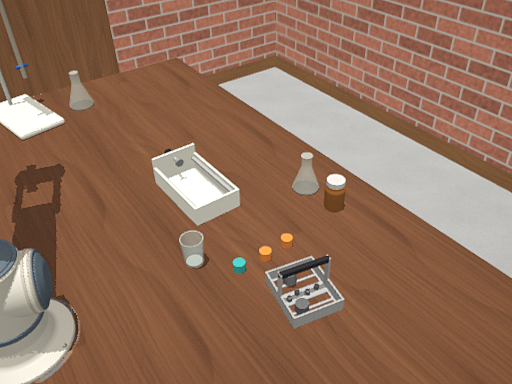

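The scene view shows the sieve at about (170,297) with its black bar at (165,280), and the pan at (270,155) with its tall wall at (290,122). The beaker is at (179,192), the flask at (335,240) and the jar at (320,270). The orange discs at (208,249) and (234,260) and the turquoise one at (184,236) are loose look-alikes outside the sieve. In the side view the sieve is at (303,290) and the pan at (195,185). There is only one sieve with a grip bar.

```bash
python3 - <<'E'
from h import *
ims=np.load('ims.npy',allow_pickle=True)
ends=[]
for d,(x0,y0,x1,y1),(px0,py0,px1,py1) in zip(ims,[(135,250,200,310),(262,250,340,290)],[(215,100,325,205),(140,140,245,230)]):
    c=d['color'].astype(int); P=cloud(d)
    m=np.zeros(c.shape[:2],bool); m[y0:y1,x0:x1]=True
    m&=(c.max(2)<60)&(P[...,2]>70)&(P[...,2]<110)
    p=P[m]; print('bar n',m.sum(),p.mean(0),p.min(0),p.max(0))
    ys,xs=np.nonzero(m); r=cv2.minAreaRect(np.c_[xs,ys].astype(np.float32)); print('rect',r)
    xy=p[:,:2]; u,s,vt=np.linalg.svd(xy-xy.mean(0)); t=(xy-xy.mean(0))@vt[0]; print('dir',vt[0],'len',np.ptp(t),'mid',xy.mean(0)+vt[0]*(t.max()+t.min())/2,'top z',np.percentile(p[:,2],95))
    # end pixels
    uv=np.c_[xs,ys]; uvm=uv.mean(0); w=np.linalg.svd(uv-uvm)[2][0]; tt=(uv-uvm)@w; e=[uvm+w*tt.min(),uvm+w*tt.max()]; print('ends px',e); ends.append((d,(e[0]+e[1])/2))
    m=np.zeros(c.shape[:2],bool); m[py0:py1,px0:px1]=True
    m&=(c.min(2)>110)&(P[...,2]>3)
    p=P[m]
    for lo,hi in((50,62),(78,90),(-1,12)):
        q=p[(p[:,2]>lo)&(p[:,2]<hi)]; 
        if len(q)>5:
            r=cv2.minAreaRect(q[:,:2].astype(np.float32)); print(lo,len(q),r, q[:,2].mean(), np.percentile(q[:,2],98))
    for a in(0,):
        q=p[p[:,2]>2]; print('all rect',cv2.minAreaRect(q[:,:2].astype(np.float32)))
A=[];b=[]
for d,e in ends:
    r=ray(d,*e); r/=np.linalg.norm(r); Q=np.eye(3)-np.outer(r,r); A.append(Q);b.append(Q@d['o'])
print('tri mid',np.linalg.lstsq(np.vstack(A),np.hstack(b),rcond=None)[0])
for n,(u,v) in {'beaker':(181,203),'flask':(335,250),'jar':(319,280),'or1':(208,250),'or2':(234,261),'turq':(184,237)}.items(): print(n,onplane(ims[0],u,v,5).round())
E
```

```text
bar n 253 [ 539.66118082 -245.2946305    94.58788512] [ 485.82756243 -258.87272856   83.893735  ] [ 593.93243288 -231.37604674  100.11604185]
rect ((164.3052520751953, 280.31561279296875), (47.50721740722656, 6.061751365661621), 40.42607498168945)
dir [ 0.98312192 -0.18295161] len 110.0921241156968 mid [ 539.57934279 -245.27940106] top z 97.31824489813486
ends px [array([146.33473041, 264.77758028]), array([182.43337819, 295.6622788 ])]
50 709 ((528.7996215820312, 229.49667358398438), (138.32481384277344, 269.6465148925781), 1.3055676221847534) 55.355100480351126 61.113735384242325
78 145 ((527.826904296875, 329.16021728515625), (134.21424865722656, 13.47422981262207), 1.8098082542419434) 82.82538822586882 86.6239601089442
-1 1585 ((514.09716796875, 256.65704345703125), (166.05470275878906, 325.83953857421875), 1.3062899112701416) 5.5328518652433925 11.345327975888399
all rect ((648.79248046875, -82.04302978515625), (209.92552185058594, 1052.5789794921875), 21.931840896606445)
bar n 291 [ 534.59891013 -246.65182601   90.2894067 ] [ 478.0990921  -260.91822341   80.75355632] [ 592.9255
[... 346 characters left out ...]
44384765625, 213.46749877929688), (138.58526611328125, 241.9507598876953), 1.0104701519012451) 54.1773782962562 60.967298366647476
78 98 ((523.4595336914062, 329.2404479980469), (131.89466857910156, 14.091132164001465), 3.3541488647460938) 81.21957464229854 84.30561167777232
-1 628 ((524.34375, 213.8717498779297), (137.5834197998047, 242.90045166015625), 2.4246914386749268) 6.134118733408753 11.677536066303974
all rect ((372.125, -227.137451171875), (1212.4395751953125, 208.9259033203125), 70.70721435546875)
tri mid [ 536.32410547 -242.60042206   85.39401614]
beaker [399. -17.   5.]
flask [798.  47.   5.]
jar [799. -42.   5.]
or1 [ 538. -100.    5.]
or2 [607. -95.   5.]
turq [467. -98.   5.]
```

Call:
drive_tool(
  plan=[
    {"translation":[-46,-27,-6],"rotation":[0,0,0],"gripper":-1},
    {"translation":[-46,-27,-6],"rotation":[0,0,0],"gripper":-1},
    {"translation":[-46,-27,-6],"rotation":[0,0,0],"gripper":-1},
    {"translation":[-46,-27,-6],"rotation":[0,0,0],"gripper":-1},
    {"translation":[-46,-27,-6],"rotation":[0,0,0],"gripper":-1},
    {"translation":[-46,-27,-6],"rotation":[0,0,0],"gripper":-1},
    {"translation":[-46,-27,-6],"rotation":[0,0,0],"gripper":-1},
    {"translation":[-46,-27,-6],"rotation":[0,0,0],"gripper":-1},
    {"translation":[-46,-27,-6],"rotation":[0,0,0],"gripper":-1},
    {"translation":[-46,-27,-6],"rotation":[0,0,0],"gripper":-1},
  ],
)

```text
clock: 1.35
tcp_pos: [526.2, 209.9, 299.0]
orientation: [0.12, 0.993, -0.0, -0.0]
force: [0.4, 0.8, 0.2]
gripper_width: 85.1
```

```bash
python3 - <<'E'
from h import *
d=cam('wrist'); s=robot.observe(); print(s['tcp_pos'],s['orientation'],s['clock'],d['o'],d['Rw'][:,2],d['fx'],np.abs(s['qd']).max())
save(d,'3.png'); np.save('w1.npy',np.array([d],dtype=object),allow_pickle=True)
E
```

```text
[529.891613   205.1241987  298.58296862] [ 1.22427926e-01  9.92475535e-01 -1.71132479e-03  8.86662499e-04] 1.4 [463.04005383 226.25504974 433.52266338] [ 0.25553592 -0.06405488 -0.96467526] 333.2058083786892 0.12679909574410655
```

View pics/3.png

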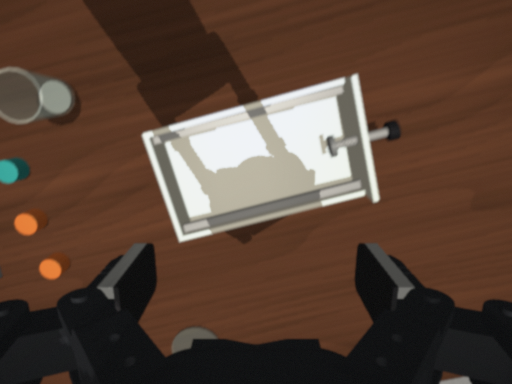

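The wrist view shows the pan from above. The low-end corners are at (144,135) and (182,241) and the tall-wall corners at (357,74) and (378,201). The plunger pad is at (332,146) and the screw knob at (392,130).

```bash
cat > pan.py <<'E'
from h import *
import sys
d=cam('wrist'); s=robot.observe(); print(s['tcp_pos'],np.abs(s['qd']).max())
np.save(sys.argv[1],np.array([d],dtype=object),allow_pickle=True)
c=d['color'].astype(int); P=cloud(d)
m=(c.min(2)>90)&(c.max(2)-c.min(2)<40)
near=(np.hypot(P[...,0]-526,P[...,1]-213)<165)
for z in(4,44,56,84):
    q=P[near&m&(abs(P[...,2]-z)<6)]; print(z,len(q),np.median(q[:,2]))
# outline of white blob, take long side edges projected at rim height
mm=(m&near&(P[...,2]>1)).astype(np.uint8)
mm=cv2.morphologyEx(mm,cv2.MORPH_OPEN,np.ones((3,3)))
n,l,st,ce=cv2.connectedComponentsWithStats(mm); k=1+st[1:,4].argmax(); mm=(l==k).astype(np.uint8)
cn=max(cv2.findContours(mm,cv2.RETR_EXTERNAL,cv2.CHAIN_APPROX_NONE)[0],key=cv2.contourArea)
rim=P[near&m&(P[...,2]>50)&(P[...,2]<62)]
print('rim rect',cv2.minAreaRect(rim[:,:2].astype(np.float32)))
W=onplane(d,cn[:,0,0],cn[:,0,1],56.)[:,:2]
c0=np.array([526,212.]);th=0.025
for it in range(4):
    ex=np.array([np.cos(th),np.sin(th)]);ey=np.array([-ex[1],ex[0]])
    x=(W-c0)@ex;y=(W-c0)@ey
    out=[]
    for sg in(-1,1):
        k=(abs(x-sg*67.5)<(12 if it==0 else 4))&(y>-95)&(y<80)
        out.append(np.polyfit(y[k],x[k],1)); 
    k=(abs(y+118)<(14 if it==0 else 5))&(abs(x)<50); ylow=np.median(y[k])
    sl=(out[0][0]+out[1][0])/2; mid=(out[0][1]+out[1][1])/2
    print('slopes',out[0][0],out[1][0],'width',out[1][1]-out[0][1],'ylow',ylow,'c',c0,'th',th)
    c0=c0+mid*ex+(ylow+118)*ey; th-=np.arctan(sl)
print('PAN',c0,th)
Wt=onplane(d,cn[:,0,0],cn[:,0,1],84.)[:,:2]-c0; y=Wt@[-np.sin(th),np.cos(th)];x=Wt@[np.cos(th),np.sin(th)];print('tall outer y',np.percentile(y[abs(x)<50],98), 'should 118')
E
python3 pan.py w2.npy
```

```text
[527.97444554 207.48525624 298.26733576] 0.06857135041618942
4 15439 4.008089101224755
44 3656 44.07464975866722
56 3134 55.92169308980684
84 978 83.61182785177033
rim rect ((530.5592041015625, 222.34030151367188), (135.70703125, 252.2917938232422), 1.2347856760025024)
slopes 0.0043585004819543475 0.0043448321649250604 width 133.79178742292441 ylow -115.34863711389093 c [526. 212.] th 0.025
slopes -2.145435452015718e-05 4.11007614286224e-05 width 133.78584118377879 ylow -118.0075289241562 c [530.32875026 214.76043296] th 0.020648361145416277
slopes -3.127720947422728e-05 3.127806546899968e-05 width 133.78584070735275 ylow -117.99986813928602 c [530.33922623 214.75311877] th 0.02063853794196236
slopes -3.127763745585297e-05 3.127763749370811e-05 width 133.78584071560147 ylow -117.99999999425454 c [530.33922342 214.7532506 ] th 0.020638537513964973
PAN [530.33922342 214.75325061] 0.020638537513946044
tall outer y 106.4801646279159 should 118
```

Call:
drive_tool(
  plan=[
    {"translation":[-14.5,-54.6,0],"rotation":[0,0,0],"gripper":-1},
    {"translation":[-14.5,-54.6,0],"rotation":[0,0,0],"gripper":-1},
    {"translation":[-14.5,-54.6,0],"rotation":[0,0,0],"gripper":-1},
    {"translation":[-14.5,-54.6,0],"rotation":[0,0,0],"gripper":-1},
    {"translation":[-14.5,-54.6,0],"rotation":[0,0,0],"gripper":-1},
    {"translation":[-14.5,-54.6,0],"rotation":[0,0,0],"gripper":-1},
    {"translation":[-14.5,-54.6,0],"rotation":[0,0,0],"gripper":-1},
    {"translation":[-14.5,-54.6,0],"rotation":[0,0,-3],"gripper":-1},
    {"translation":[0,0,0],"rotation":[0,0,0],"gripper":-1},
    {"translation":[0,0,0],"rotation":[0,0,0],"gripper":-1},
  ],
)

```text
clock: 2.7
tcp_pos: [534.2, -239.7, 298.8]
orientation: [0.094, 0.996, 0.001, -0.0]
force: [-0.2, 1.1, 0.1]
gripper_width: 85.5
```

```bash
cat > sv.py <<'E'
from h import *
import sys
d=cam('wrist'); s=robot.observe(); print(s['tcp_pos'],s['orientation'],np.abs(s['qd']).max(),s['clock'],s['force'])
y=R.from_quat(s['orientation']).as_matrix()[:,1]; print('tool y yaw',np.arctan2(-y[0],y[1]))
np.save(sys.argv[1]+'.npy',np.array([d],dtype=object),allow_pickle=True); save(d,sys.argv[1]+'.png')
c=d['color'].astype(int); P=cloud(d)
m=(c.max(2)<60)&(P[...,2]>78)&(P[...,2]<110)&(np.hypot(P[...,0]-537,P[...,1]+245)<90)
ys,xs=np.nonzero(m); p=P[m]; print(len(p),'z',np.percentile(p[:,2],[5,50,95]))
r=cv2.minAreaRect(onplane(d,xs,ys,95.)[:,:2].astype(np.float32)); print('bar',r)
E
python3 sv.py 4
```

```text
[ 534.31473236 -239.19485319  299.25687976] [ 9.31343752e-02  9.95653488e-01  3.39738602e-04 -6.48928560e-05] 0.012129213766777608 2.75 [-0.02398217  0.39523692 -0.86002823]
tool y yaw -0.18653916508130322
466 z [93.80824987 94.95769925 96.10643627]
bar ((561.3638916015625, -248.54067993164062), (9.662847518920898, 66.63648986816406), 79.28841400146484)
```

View pics/4.png

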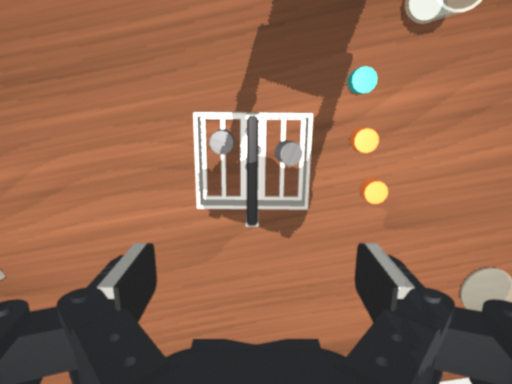

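The wrist view shows the sieve at about (253,160). Its black bar runs from (253,116) to (252,225), almost along image v. The two large cylinders sit in the tray at (221,142) and (289,152), and the three loose look-alikes lie outside to the right.

```bash
cat > bar.py <<'E'
from h import *
import sys
d=np.load(sys.argv[1]+'.npy',allow_pickle=True)[0]
P=cloud(d); m=(P[...,2]>85)&(P[...,2]<102); m[240:]=False
p=P[m]; print(len(p),p[:,2].mean())
ys,xs=np.nonzero(m); r=cv2.minAreaRect(onplane(d,xs,ys,95.)[:,:2].astype(np.float32)); print('bar rect',r)
print(cv2.fitLine(onplane(d,xs,ys,95.)[:,:2].astype(np.float32),cv2.DIST_L2,0,.01,.01).ravel())
m=(P[...,2]>26)&(P[...,2]<38)&(np.hypot(P[...,0]-537,P[...,1]+245)<105)
ys,xs=np.nonzero(m); print('walls',len(xs),P[m][:,2].mean(),cv2.minAreaRect(onplane(d,xs,ys,32.)[:,:2].astype(np.float32)))
E
python3 bar.py 4
```

```text
1293 94.62258532891256
bar rect ((540.104736328125, -243.5812530517578), (12.991947174072266, 117.25550842285156), 78.87664031982422)
[ 9.8082763e-01 -1.9487739e-01  5.3737628e+02 -2.4308717e+02]
walls 2299 30.422577129119343 ((540.533935546875, -243.9345245361328), (139.99378967285156, 118.28334045410156), 78.74857330322266)
```

Call:
drive_tool(
  plan=[
    {"translation":[-3,-2,20],"rotation":[0,0,0.5],"gripper":-1},
    {"translation":[-3.7,-1.3,35],"rotation":[0,0,0],"gripper":-1},
    {"translation":[0,0,40],"rotation":[0,0,0],"gripper":-1},
    {"translation":[0,0,40],"rotation":[0,0,0],"gripper":-1},
    {"translation":[0,0,40],"rotation":[0,0,0],"gripper":-0.6},
    {"translation":[0,0,26],"rotation":[0,0,0],"gripper":-0.3},
    {"translation":[0,0,15],"rotation":[0,0,0],"gripper":0},
    {"translation":[0,0,5.5],"rotation":[0,0,0],"gripper":0},
    {"translation":[0,0,0],"rotation":[0,0,0],"gripper":0},
    {"translation":[0,0,0],"rotation":[0,0,0],"gripper":0},
  ],
  force=30,
)

```text
clock: 4.0
tcp_pos: [540.8, -245.3, 79.3]
orientation: [0.098, 0.995, -0.0, 0.001]
force: [0.3, -0.7, -0.2]
gripper_width: 42.7
```

```bash
cat > st.py <<'E'
from h import *
s=robot.observe(); y=R.from_quat(s['orientation']).as_matrix()
print(s['clock'],s['tcp_pos'],'yaw',np.arctan2(-y[0,1],y[1,1]),'zax',y[:,2],'F',s['force'],'M',s['moment'],'w',s['gripper_width'],np.abs(s['qd']).max())
E
python3 st.py
```

```text
4.0 [ 540.8022424  -245.33505818   79.25640283] yaw -0.19612408582564658 zax [ 0.00211684 -0.00111182 -0.99999714] F [ 0.28901497 -0.7239389  -0.21269898] M [ 0.02204388 -0.01338893 -0.00761549] w 42.719465643647716 0.0032905545967169656
```

Call:
drive_tool(
  plan=[
    {"translation":[0,1.4,1.5],"rotation":[0,0,0],"gripper":0},
    {"translation":[0,0,0],"rotation":[0,0,0],"gripper":0.3},
    {"translation":[0,0,0],"rotation":[0,0,0],"gripper":0.5},
    {"translation":[0,0,0],"rotation":[0,0,0],"gripper":0.6},
    {"translation":[0,0,0],"rotation":[0,0,0],"gripper":0.68},
    {"translation":[0,0,0],"rotation":[0,0,0],"gripper":0.8},
    {"translation":[0,0,0],"rotation":[0,0,0],"gripper":1},
    {"translation":[0,0,0],"rotation":[0,0,0],"gripper":1},
    {"translation":[0,0,0],"rotation":[0,0,0],"gripper":1},
    {"translation":[0,0,0],"rotation":[0,0,0],"gripper":1},
  ],
  force=60,
)

```text
clock: 5.25
tcp_pos: [540.4, -243.8, 76.5]
orientation: [0.098, 0.995, -0.0, 0.0]
force: [0.8, -0.8, 2.6]
gripper_width: 11.2
```

```bash
python3 st.py
```

```text
5.25 [ 540.44615987 -243.82596696   76.45676132] yaw -0.19624586789533777 zax [ 2.91597768e-04 -3.01995498e-04 -9.99999912e-01] F [ 0.82068163 -0.76640731  2.56466534] M [-0.08126847  0.0022827   0.01665269] w 11.240541503631725 0.0020519674313451953
```

Call:
drive_tool(
  plan=[
    {"translation":[0,0,-3],"rotation":[0,0,0],"gripper":1},
    {"translation":[0,0,-8],"rotation":[0,0,0],"gripper":1},
    {"translation":[0,0,-14],"rotation":[0,0,0],"gripper":1},
    {"translation":[0,0,-18],"rotation":[0,0,0],"gripper":1},
    {"translation":[0,0,-20],"rotation":[0,0,0],"gripper":1},
    {"translation":[0,0,-18],"rotation":[0,0,0],"gripper":1},
    {"translation":[0,0,-14],"rotation":[0,0,0],"gripper":1},
    {"translation":[2.2,9.8,-8],"rotation":[0,0,0],"gripper":1},
    {"translation":[4.3,19.5,-4],"rotation":[0,0,0],"gripper":1},
    {"translation":[6.5,29.3,-3],"rotation":[0,0,0],"gripper":1},
  ],
)

```text
clock: 6.5
tcp_pos: [538.7, -182.1, 185.7]
orientation: [0.098, 0.995, 0.0, -0.001]
force: [-0.4, -0.0, -7.4]
gripper_width: 11.1
```

Call:
drive_tool(
  plan=[
    {"translation":[8.7,39,0],"rotation":[0,0,0],"gripper":1},
    {"translation":[10.8,48.8,0],"rotation":[0,0,0],"gripper":1},
    {"translation":[10.8,48.8,0],"rotation":[0,0,0],"gripper":1},
    {"translation":[10.8,48.8,0],"rotation":[0,0,0],"gripper":1},
    {"translation":[10.8,48.8,0],"rotation":[0,0,0],"gripper":1},
    {"translation":[10.8,48.8,0],"rotation":[0,0,0],"gripper":1},
    {"translation":[8.7,39,0],"rotation":[0,0,0],"gripper":1},
    {"translation":[6.5,29.3,0],"rotation":[0,0,0],"gripper":1},
    {"translation":[3.5,15.6,0],"rotation":[0,0,0],"gripper":1},
    {"translation":[1.5,6.8,0],"rotation":[0,0,0],"gripper":1},
  ],
)

```text
clock: 7.75
tcp_pos: [529.9, 199.9, 185.8]
orientation: [0.097, 0.995, -0.0, -0.0]
force: [-0.1, -0.9, -6.9]
gripper_width: 10.9
```

Call:
drive_tool(
  plan=[
    {"translation":[0,0,0],"rotation":[0,0,-0.7],"gripper":1},
    {"translation":[0,0,0],"rotation":[0,0,-1.5],"gripper":1},
    {"translation":[0,0,0],"rotation":[0,0,-2],"gripper":1},
    {"translation":[0,0,0],"rotation":[0,0,-2.2],"gripper":1},
    {"translation":[0,0,0],"rotation":[0,0,-2.2],"gripper":1},
    {"translation":[0,0,0],"rotation":[0,0,-1.8],"gripper":1},
    {"translation":[0,0,0],"rotation":[0,0,-1.4],"gripper":1},
    {"translation":[0,0,0],"rotation":[0,0,-0.6],"gripper":1},
    {"translation":[0,0,0],"rotation":[0,0,0],"gripper":1},
    {"translation":[0,0,0],"rotation":[0,0,0],"gripper":1},
  ],
)

```text
clock: 9.0
tcp_pos: [530.6, 199.0, 186.3]
orientation: [-0.01, 1.0, -0.0, -0.0]
force: [-1.0, 0.2, -7.0]
gripper_width: 10.8
```

```bash
python3 st.py; python3 - <<'E'
from h import *
d=cam('wrist'); save(d,'5.png'); np.save('w5.npy',np.array([d],dtype=object),allow_pickle=True)
e=cam('scene'); np.save('s5.npy',np.array([e],dtype=object),allow_pickle=True); f=cam('side'); np.save('d5.npy',np.array([f],dtype=object),allow_pickle=True)
cv2.imwrite('pics/5.png',np.hstack([d['color'],cv2.resize(e['color'][80:230,180:360],(460,384))])[...,::-1][:,:800])
E
```

```text
9.0 [530.55806929 199.02831018 186.25852032] yaw 0.020157108868340372 zax [-3.42335934e-05 -2.99383653e-05 -9.99999999e-01] F [-0.98066901  0.15496149 -7.03279729] M [-0.06073176 -0.08287976  0.03889544] w 10.838441905328414 0.0012228855371346824
```

View pics/5.png

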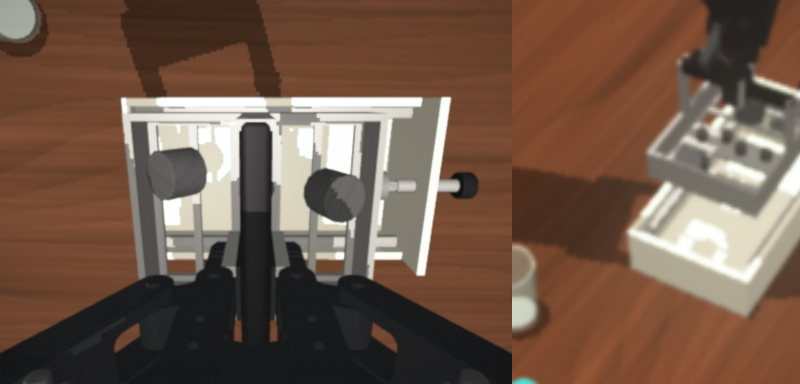

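Left, the wrist view: the loaded sieve hangs over the pan with the large cylinders at (177,173) and (334,193). The pan's -x wall runs along row ~101 and the tall wall is at x≈430. The scene crop on the right shows the small cylinders still in the sieve. Next I check how well the two line up.

```bash
python3 - <<'E'
from h import *
d=np.load('w5.npy',allow_pickle=True)[0]; P=cloud(d)
C=np.array([530.34,214.75]);th=.0206
ex=np.array([np.cos(th),np.sin(th)]);ey=np.array([-ex[1],ex[0]])
def loc(P): return (P[...,:2]-C)@ex,(P[...,:2]-C)@ey
X,Y=loc(P);Z=P[...,2]
def edge(zlo,zhi,zp,name,sel):
    m=(Z>zlo)&(Z<zhi)&sel; ys,xs=np.nonzero(m); Q=onplane(d,xs,ys,zp); x,y=loc(Q)
    print(name,len(xs),'zmed',np.median(Z[m]))
    # per column outermost x
    lo=[];
    for u in np.unique(xs):
        k=xs==u; lo.append((y[k].mean(),x[k].min(),x[k].max()))
    lo=np.array(lo); 
    f=np.polyfit(lo[:,0],lo[:,1],1); r=lo[:,1]-np.polyval(f,lo[:,0]); k=abs(r)<1.5
    f=np.polyfit(lo[k,0],lo[k,1],1); print(' outer x at y0',f,'inner med',np.median(lo[k,2]), 'y range',y.min(),y.max())
edge(52,60,56,'pan -x rim',(X<-50)&(X>-80)&(Y>-90)&(Y<90))
edge(136,147,141.8,'sieve -x rim',(X<-50)&(X>-75)&(abs(Y+16)<60))
m=(Z>80)&(Z<88)&(Y>95)&(Y<135); ys,xs=np.nonzero(m); x,y=loc(onplane(d,xs,ys,84.)); print('tall',len(xs),np.percentile(y,[1,50,99]),x.min(),x.max())
m=(Z>136)&(Z<147)&(abs(X)<75); ys,xs=np.nonzero(m); x,y=loc(onplane(d,xs,ys,141.8)); print('sieve y ext',np.percentile(y,[.5,99.5]),x.min())
for f in('s5.npy','d5.npy'):
    e=np.load(f,allow_pickle=True)[0]; P=cloud(e); X2,Y2=loc(P); 
    m=(P[...,2]>78)&(P[...,2]<90)&(abs(Y2-114)<15)&(abs(X2)<85)&(e['color'].min(2)>90); ys,xs=np.nonzero(m); x,y=loc(onplane(e,xs,ys,84.)); print(f,'tall',len(xs),x.min(),x.max(),np.percentile(y,[1,99]))
E
```

```text
pan -x rim 1867 zmed 55.94546227901361
 outer x at y0 [ 3.40998197e-04 -6.75012654e+01] inner med -62.335888323971304 y range -90.03552964304389 90.10991144612116
sieve -x rim 1756 zmed 141.53133209956076
 outer x at y0 [ 4.06598568e-04 -5.92011351e+01] inner med -55.133988855963715 y range -76.05587582620645 43.79991727350059
tall 1944 [109.52230036 113.65693656 117.57674204] -67.24292596988907 67.25439464772343
sieve y ext [-85.30540207  54.40591532] -59.24036161827497
s5.npy tall 67 -47.85550521916154 67.5699232477994 [104.06265799 117.82754432]
d5.npy tall 29 -74.55055906931975 -40.6635902671036 [101.9755105  114.68891437]
```

Call:
drive_tool(
  plan=[
    {"translation":[0,0,3],"rotation":[0,0,0],"gripper":1},
    {"translation":[0,0,7],"rotation":[0,0,0],"gripper":1},
    {"translation":[0,0,10],"rotation":[0,0,0],"gripper":1},
    {"translation":[0,0,11],"rotation":[0,0,0],"gripper":1},
    {"translation":[0,0,11],"rotation":[0,0,0],"gripper":1},
    {"translation":[0,0,10],"rotation":[0,0,0],"gripper":1},
    {"translation":[0,0,7],"rotation":[0,0,0],"gripper":1},
    {"translation":[0,0,3],"rotation":[0,0,0],"gripper":1},
    {"translation":[0,0,1],"rotation":[0,0,0],"gripper":1},
    {"translation":[0,0,0],"rotation":[0,0,0],"gripper":1},
  ],
)

```text
clock: 10.4
tcp_pos: [530.8, 199.1, 123.7]
orientation: [-0.01, 1.0, 0.0, 0.0]
force: [-0.0, -0.5, -7.9]
gripper_width: 11.0
```

```bash
python3 st.py
```

```text
10.4 [530.77775422 199.06966239 123.70187593] yaw 0.02026697019216145 zax [ 6.97234229e-04  1.99791609e-04 -9.99999737e-01] F [-0.02922832 -0.5065272  -7.89350022] M [-0.01056905 -0.09377075  0.02638145] w 10.95827631327272 0.004348339453257517
```

Contact is expected about 3.2 mm lower.

Call:
drive_tool(
  plan=[
    {"translation":[0,0,0.8],"rotation":[0,0,0],"gripper":1},
    {"translation":[0,0,0.8],"rotation":[0,0,0],"gripper":1},
    {"translation":[0,0,0.6],"rotation":[0,0,0],"gripper":1},
    {"translation":[0,0,0.4],"rotation":[0,0,0],"gripper":1},
    {"translation":[0,0,0.4],"rotation":[0,0,0],"gripper":1},
    {"translation":[0,0,0.3],"rotation":[0,0,0],"gripper":1},
    {"translation":[0,0,0.2],"rotation":[0,0,0],"gripper":1},
    {"translation":[0,0,0],"rotation":[0,0,0],"gripper":1},
    {"translation":[0,0,0],"rotation":[0,0,0],"gripper":1},
    {"translation":[0,0,0],"rotation":[0,0,0],"gripper":1},
  ],
)

```text
clock: 11.65
tcp_pos: [530.8, 199.1, 120.4]
orientation: [-0.01, 1.0, 0.0, 0.0]
force: [-1.4, -1.5, -0.5]
gripper_width: 10.8
```

```bash
python3 st.py
```

```text
11.65 [530.77991613 199.05071317 120.43981742] yaw 0.020174278375651347 zax [ 8.71826783e-04  2.36063832e-04 -9.99999592e-01] F [-1.35728625 -1.54483585 -0.45466936] M [-0.10719899  0.25602186  0.01980145] w 10.820655553285844 0.0013640507883294158
```

Call:
drive_tool(
  plan=[
    {"translation":[0,17,0.2],"rotation":[0,0,0],"gripper":1},
    {"translation":[0,-17,0],"rotation":[0,0,0],"gripper":1},
    {"translation":[0,-17,0],"rotation":[0,0,0],"gripper":1},
    {"translation":[0,17,0],"rotation":[0,0,0],"gripper":1},
    {"translation":[0,17,0],"rotation":[0,0,0],"gripper":1},
    {"translation":[0,-17,0],"rotation":[0,0,0],"gripper":1},
    {"translation":[0,-17,0],"rotation":[0,0,0],"gripper":1},
    {"translation":[0,17,0],"rotation":[0,0,0],"gripper":1},
    {"translation":[0,17,0],"rotation":[0,0,0],"gripper":1},
    {"translation":[0,-17,0],"rotation":[0,0,0],"gripper":1},
  ],
)

```text
clock: 12.9
tcp_pos: [530.8, 201.1, 120.4]
orientation: [-0.011, 1.0, 0.001, 0.001]
force: [-0.5, 2.3, 6.7]
gripper_width: 11.0
```

```bash
python3 st.py; cat > look.py <<'E'
from h import *
import sys
e=cam('scene');f=cam('side');w=cam('wrist')
a=cv2.resize(e['color'][85:220,205:325],(400,450),interpolation=cv2.INTER_CUBIC);b=cv2.resize(f['color'][120:240,140:250],(400,450),interpolation=cv2.INTER_CUBIC)
cv2.imwrite('pics/'+sys.argv[1],np.hstack([a,b])[...,::-1]); cv2.imwrite('pics/w'+sys.argv[1],w['color'][...,::-1])
E
python3 look.py 6.png
```

```text
12.9 [530.77036336 201.07902565 120.41468973] yaw 0.022975463052445865 zax [ 0.00144922  0.00233933 -0.99999621] F [-0.48168927  2.26836868  6.74209908] M [0.39398083 0.02993903 0.00702088] w 11.007292879927904 0.25610023499937057
```

View pics/6.png

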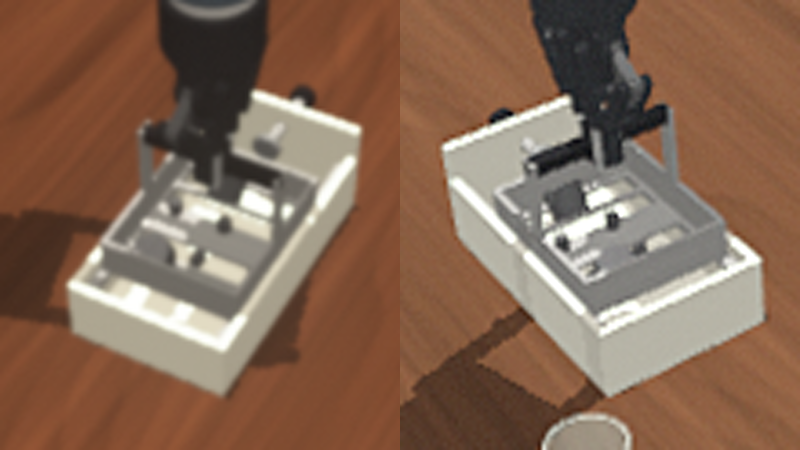

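The scene crop on the left and side crop on the right show the sieve seated on the rails. Three small cylinders can be seen in the sieve, at (175,208), (224,222) and (197,258) in the left half. The strokes need to be a bit stronger.

Call:
drive_tool(
  plan=[
    {"translation":[0,20,0],"rotation":[0,0,0],"gripper":1},
    {"translation":[0,-20,0],"rotation":[0,0,0],"gripper":1},
    {"translation":[0,-20,0],"rotation":[0,0,0],"gripper":1},
    {"translation":[0,20,0],"rotation":[0,0,0],"gripper":1},
    {"translation":[0,20,0],"rotation":[0,0,0],"gripper":1},
    {"translation":[0,-20,0],"rotation":[0,0,0],"gripper":1},
    {"translation":[0,-20,0],"rotation":[0,0,0],"gripper":1},
    {"translation":[0,20,0],"rotation":[0,0,0],"gripper":1},
    {"translation":[0,20,0],"rotation":[0,0,0],"gripper":1},
    {"translation":[0,-20,0],"rotation":[0,0,0],"gripper":1},
  ],
)

```text
clock: 14.3
tcp_pos: [530.7, 201.6, 120.4]
orientation: [-0.012, 1.0, 0.001, 0.001]
force: [-0.9, 2.0, 5.9]
gripper_width: 10.8
```

Call:
drive_tool(
  plan=[
    {"translation":[0,20,0],"rotation":[0,0,0],"gripper":1},
    {"translation":[0,-20,0],"rotation":[0,0,0],"gripper":1},
    {"translation":[0,-20,0],"rotation":[0,0,0],"gripper":1},
    {"translation":[0,20,0],"rotation":[0,0,0],"gripper":1},
    {"translation":[0,20,0],"rotation":[0,0,0],"gripper":1},
    {"translation":[0,-20,0],"rotation":[0,0,0],"gripper":1},
    {"translation":[0,-20,0],"rotation":[0,0,0],"gripper":1},
    {"translation":[0,20,0],"rotation":[0,0,0],"gripper":1},
    {"translation":[0,0,0],"rotation":[0,0,0],"gripper":1},
    {"translation":[0,0,0],"rotation":[0,0,0],"gripper":1},
  ],
)

```text
clock: 15.55
tcp_pos: [531.0, 200.2, 120.4]
orientation: [-0.01, 1.0, 0.001, 0.001]
force: [0.3, 2.5, 5.5]
gripper_width: 11.0
```

```bash
python3 st.py; python3 look.py 7.png
```

```text
15.55 [530.98817568 200.19794178 120.41016134] yaw 0.02047354003461434 zax [ 0.00158865  0.00144371 -0.9999977 ] F [0.26838848 2.51331735 5.53534279] M [ 0.39920412 -0.00548536  0.02196374] w 11.040387322297919 0.0015923338340128883
```

View pics/7.png

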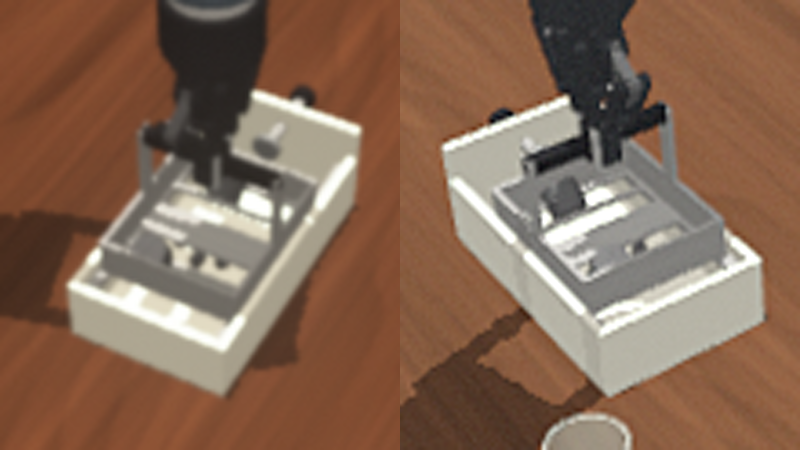

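Left crop: no small cylinder remains on the solid strip, and dark bodies show through the near slot at about (170,258), (195,258) and (222,263). I check the wrist view to confirm.

```bash
python3 -c "
import cv2;i=cv2.imread('pics/w7.png');cv2.imwrite('pics/w7b.png',cv2.resize(i[90:300,90:440],(800,480),interpolation=cv2.INTER_CUBIC))"
```

```text
(no output)
```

View pics/w7b.png

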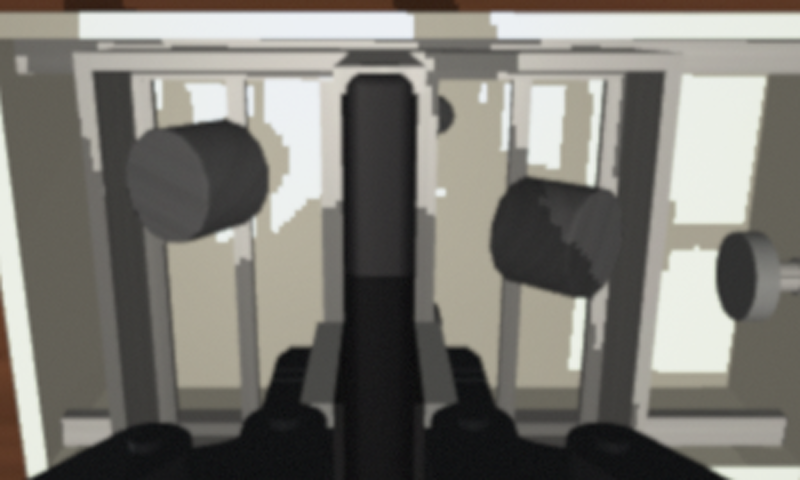

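```bash
cat > cnt.py <<'E'
from h import *
C=np.array([530.34,214.75]);th=.0206
ex=np.array([np.cos(th),np.sin(th)]);ey=np.array([-ex[1],ex[0]])
s=robot.observe(); ys0=(s['tcp_pos'][:2]-C)@ey; print('sieve y',ys0,'x',(s['tcp_pos'][:2]-C)@ex)
for n in('scene','side','wrist'):
    d=cam(n); P=cloud(d); X=(P[...,:2]-C)@ex; Y=(P[...,:2]-C)@ey; Z=P[...,2]
    dark=d['color'].max(2)<105
    for nm,zl,zh in(('pan',7,20),('sieve',51,80)):
        m=(abs(X)<59)&(abs(Y)<110)&(Z>zl)&(Z<zh)
        if nm=='sieve': m&=(abs(X)<54)&(abs(Y-ys0)<65)
        k,l,st,_=cv2.connectedComponentsWithStats(m.astype(np.uint8))
        for i in range(1,k):
            if st[i,4]>=5: q=l==i; print(n,nm,'px',st[i].tolist(),'xyz',X[q].mean().round(1),(Y[q].mean()).round(1),Z[q].mean().round(1),'ext',np.ptp(X[q]).round(),np.ptp(Y[q]).round(),'zmax',Z[q].max().round(),'col',d['color'][q].mean().round())
E
python3 cnt.py
```

```text
sieve y -14.612223713115107 x 0.3447145634905319
scene pan px [262, 160, 6, 5, 20] xyz -12.9 -11.9 12.8 ext 11.0 12.0 zmax 19.0 col 106.0
scene pan px [269, 162, 5, 3, 7] xyz 4.5 -5.0 10.3 ext 12.0 6.0 zmax 14.0 col 105.0
scene sieve px [267, 138, 12, 8, 58] xyz -3.8 24.1 63.1 ext 23.0 24.0 zmax 73.0 col 83.0
scene sieve px [244, 155, 13, 11, 86] xyz -23.3 -63.8 68.5 ext 42.0 31.0 zmax 78.0 col 119.0
side pan px [198, 168, 4, 3, 8] xyz 56.7 78.0 12.9 ext 4.0 20.0 zmax 19.0 col 169.0
side pan px [203, 172, 5, 4, 10] xyz 57.0 49.8 13.5 ext 2.0 24.0 zmax 19.0 col 164.0
side pan px [213, 181, 3, 2, 5] xyz 56.8 -2.3 14.9 ext 3.0 14.0 zmax 17.0 col 165.0
side pan px [204, 184, 4, 4, 11] xyz 27.1 -2.6 13.7 ext 11.0 10.0 zmax 16.0 col 94.0
side pan px [224, 190, 5, 4, 9] xyz 57.3 -60.5 13.1 ext 4.0 22.0 zmax 20.0 col 190.0
side sieve px [201, 157, 26, 24, 168] xyz 51.4 -10.4 65.1 ext 6.0 129.0 zmax 79.0 col 121.0
side sieve px [187, 162, 4, 4, 5] xyz 8.1 49.0 69.3 ext 10.0 3.0 zmax 72.0 col 126.0
side sieve px [178, 166, 14, 12, 104] xyz -16.4 28.1 63.0 ext 42.0 36.0 zmax 75.0 col 93.0
side sieve px [172, 172, 3, 4, 5] xyz -41.9 49.8 57.2 ext 6.0 1.0 zmax 63.0 col 124.0
side sieve px [192, 185, 11, 8, 57] xyz -31.2 -63.2 68.3 ext 30.0 19.0 zmax 75.0 col 143.0
wrist pan px [282, 132, 7, 17, 90] xyz -37.6 6.5 15.7 ext 11.0 5.0 zmax 18.0 col 76.0
wrist pan px [280, 223, 4, 10, 23] xyz 29.6 5.7 13.8 ext 5.0 3.0 zmax 16.0 col 81.0
wrist sieve px [145, 142, 63, 55, 2705] xyz -27.5 -59.9 66.8 ext 30.0 36.0 zmax 77.0 col 71.0
wrist sieve px [304, 167, 58, 54, 2472] xyz -12.7 31.2 66.8 ext 30.0 35.0 zmax 78.0 col 56.0
```

Call:
drive_tool(
  plan=[
    {"translation":[0,-2,0],"rotation":[0,0,0],"gripper":1},
    {"translation":[0,-4,0],"rotation":[0,0,0],"gripper":1},
    {"translation":[0,-5,0],"rotation":[0,0,0],"gripper":1},
    {"translation":[0,-4,0],"rotation":[0,0,0],"gripper":1},
    {"translation":[0,-3,0],"rotation":[0,0,0],"gripper":1},
    {"translation":[0,-2,0],"rotation":[0,0,0],"gripper":1},
    {"translation":[0,0,0],"rotation":[0,0,0],"gripper":1},
    {"translation":[0,0,0],"rotation":[0,0,0],"gripper":1},
    {"translation":[0,0,0],"rotation":[0,0,0],"gripper":1},
    {"translation":[0,0,0],"rotation":[0,0,0],"gripper":1},
  ],
)

```text
clock: 17.1
tcp_pos: [531.4, 179.8, 120.4]
orientation: [-0.01, 1.0, 0.0, 0.001]
force: [-0.4, 1.5, 6.4]
gripper_width: 10.8
```

```bash
python3 st.py; python3 cnt.py | grep -v sieve\ px; python3 look.py 8.png;python3 -c "
import cv2,numpy as np;i=cv2.imread('pics/w8.png');a=cv2.resize(i[90:300,90:440],(500,300),interpolation=cv2.INTER_CUBIC);b=cv2.imread('pics/8.png');b=cv2.resize(b,(533,300));cv2.imwrite('pics/8c.png',np.vstack([a,b[:,:500]]))"
```

```text
17.1 [531.37763313 179.76801333 120.43264104] yaw 0.020162737174234818 zax [ 1.46795443e-03  7.70578810e-04 -9.99998626e-01] F [-0.44458126  1.49697143  6.35096838] M [ 0.1601825   0.01392249 -0.02392456] w 10.834128746446924 0.0015447518410157126
sieve y -34.99593818425776 x 0.3168350108178974
side pan px [202, 172, 5, 2, 6] xyz 57.0 55.1 13.8 ext 2.0 24.0 zmax 20.0 col 168.0
side pan px [206, 176, 6, 2, 8] xyz 57.1 30.0 13.5 ext 3.0 27.0 zmax 20.0 col 166.0
side pan px [217, 184, 4, 3, 9] xyz 57.4 -23.8 13.7 ext 3.0 17.0 zmax 20.0 col 166.0
side pan px [193, 194, 3, 3, 5] xyz -18.6 -17.1 11.2 ext 6.0 4.0 zmax 14.0 col 111.0
wrist pan px [300, 132, 13, 17, 191] xyz -37.8 2.0 15.0 ext 11.0 8.0 zmax 18.0 col 69.0
wrist pan px [281, 164, 17, 16, 253] xyz -14.7 -9.8 14.3 ext 12.0 12.0 zmax 17.0 col 66.0
wrist pan px [291, 187, 14, 17, 201] xyz 3.1 -2.8 14.8 ext 11.0 10.0 zmax 18.0 col 61.0
wrist pan px [294, 221, 15, 18, 221] xyz 31.0 0.7 14.5 ext 11.0 11.0 zmax 18.0 col 60.0
```

View pics/8c.png

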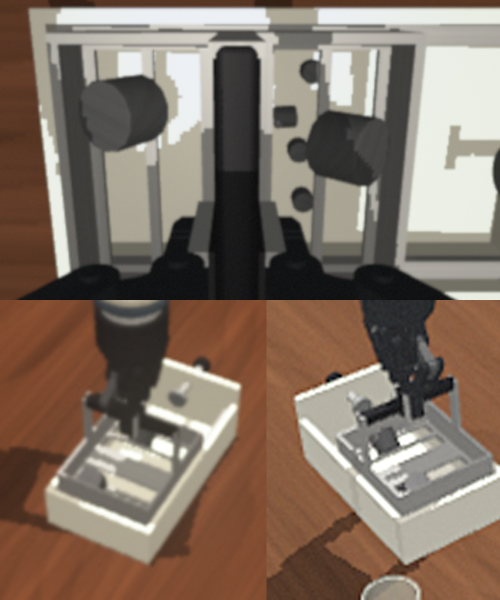

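All four small cylinders are now visible lying on the pan floor, with tops at about 16 to 18 mm, at (308,70), (285,115), (297,150) and (302,198) in the crop. Both large ones are in the sieve. Next I approach the plunger.

Call:
drive_tool(
  plan=[
    {"translation":[0,2,0],"rotation":[0,0,0],"gripper":1},
    {"translation":[0,4,0],"rotation":[0,0,0],"gripper":1},
    {"translation":[0,6,0],"rotation":[0,0,0],"gripper":1},
    {"translation":[0,6,0],"rotation":[0,0,0],"gripper":1},
    {"translation":[0,6,0],"rotation":[0,0,0],"gripper":1},
    {"translation":[0,5,0],"rotation":[0,0,0],"gripper":1},
    {"translation":[0,3,0],"rotation":[0,0,0],"gripper":1},
    {"translation":[0,2,0],"rotation":[0,0,0],"gripper":1},
    {"translation":[0,1,0],"rotation":[0,0,0],"gripper":1},
    {"translation":[0,0,0],"rotation":[0,0,0],"gripper":1},
  ],
)

```text
clock: 18.65
tcp_pos: [530.8, 213.9, 120.4]
orientation: [-0.01, 1.0, -0.0, 0.001]
force: [0.7, -2.8, 6.3]
gripper_width: 10.8
```

```bash
python3 st.py; python3 - <<'E'
from h import *
C=np.array([530.34,214.75]);th=.0206
ex=np.array([np.cos(th),np.sin(th)]);ey=np.array([-ex[1],ex[0]])
s=robot.observe(); print('sieve y',(s['tcp_pos'][:2]-C)@ey)
for d in(np.load('w2.npy',allow_pickle=True)[0],np.load('w5.npy',allow_pickle=True)[0],cam('wrist')):
    P=cloud(d); X=(P[...,:2]-C)@ex; Y=(P[...,:2]-C)@ey; Z=P[...,2]
    m=(abs(X)<13)&(Z>48)&(Z<76)&(Y>78)&(Y<107); 
    if m.sum(): print('pad',m.sum(),np.percentile(Y[m],[2,10,25,50]),X[m].mean(),Z[m].max())
    m=(abs(X)<54)&(Z>70)&(Z<79)&(Y>60)&(Y<85); 
    if m.sum(): print('sieve wall outer Y',np.percentile(Y[m],[2,50,98]))
E
```

```text
18.65 [530.77248035 213.8632849  120.42063058] yaw 0.0194866869411957 zax [ 1.50606180e-03 -9.53092155e-04 -9.99998412e-01] F [ 0.68901688 -2.75315882  6.32005084] M [-0.2894103  -0.01687788 -0.00117828] w 10.829316566058882 0.002140253855818384
sieve y -0.895435424838038
pad 340 [80.28748104 80.48145511 81.10133587 85.45348706] -0.6657433500767598 75.12758840505904
sieve wall outer Y [80.31350159 82.28848299 84.90520584]
pad 430 [81.44361523 82.92938609 84.77479592 92.96024415] -1.202360020328466 75.49382978518423
sieve wall outer Y [81.20405566 83.23705387 84.96378039]
pad 1333 [80.36749234 80.62205246 80.8667789  83.46204521] -1.5591970323723585 75.8496772882209
sieve wall outer Y [65.08977977 66.90168864 84.07209886]
```

Vision puts the pad face at y≈80.6–81, so contact is about 11 mm ahead.

Call:
drive_tool(
  plan=[
    {"translation":[0,1,0],"rotation":[0,0,0],"gripper":1},
    {"translation":[0,1.5,0],"rotation":[0,0,0],"gripper":1},
    {"translation":[0,2,0],"rotation":[0,0,0],"gripper":1},
    {"translation":[0,1.5,0],"rotation":[0,0,0],"gripper":1},
    {"translation":[0,1,0],"rotation":[0,0,0],"gripper":1},
    {"translation":[0,0.7,0],"rotation":[0,0,0],"gripper":1},
    {"translation":[0,0.7,0],"rotation":[0,0,0],"gripper":1},
    {"translation":[0,0.6,0],"rotation":[0,0,0],"gripper":1},
    {"translation":[0,0,0],"rotation":[0,0,0],"gripper":1},
    {"translation":[0,0,0],"rotation":[0,0,0],"gripper":1},
  ],
)

```text
clock: 19.95
tcp_pos: [530.6, 222.7, 120.4]
orientation: [-0.01, 1.0, -0.001, 0.001]
force: [0.4, -2.3, 6.2]
gripper_width: 10.9
```

Call:
drive_tool(
  plan=[
    {"translation":[0,0.5,0],"rotation":[0,0,0],"gripper":1},
    {"translation":[0,0.5,0],"rotation":[0,0,0],"gripper":1},
    {"translation":[0,0.5,0],"rotation":[0,0,0],"gripper":1},
    {"translation":[0,0.5,0],"rotation":[0,0,0],"gripper":1},
    {"translation":[0,0,0],"rotation":[0,0,0],"gripper":1},
    {"translation":[0,0,0],"rotation":[0,0,0],"gripper":1},
    {"translation":[0,0,0],"rotation":[0,0,0],"gripper":1},
    {"translation":[0,0,0],"rotation":[0,0,0],"gripper":1},
    {"translation":[0,0,0],"rotation":[0,0,0],"gripper":1},
    {"translation":[0,0,0],"rotation":[0,0,0],"gripper":1},
  ],
)

```text
clock: 21.2
tcp_pos: [530.6, 224.7, 120.4]
orientation: [-0.01, 1.0, -0.001, 0.001]
force: [-0.6, -2.7, 6.9]
gripper_width: 10.8
```

Call:
drive_tool(
  plan=[
    {"translation":[0,0.5,0],"rotation":[0,0,0],"gripper":1},
    {"translation":[0,0.5,0],"rotation":[0,0,0],"gripper":1},
    {"translation":[0,0.5,0],"rotation":[0,0,0],"gripper":1},
    {"translation":[0,0,0],"rotation":[0,0,0],"gripper":1},
    {"translation":[0,0,0],"rotation":[0,0,0],"gripper":1},
    {"translation":[0,0,0],"rotation":[0,0,0],"gripper":1},
    {"translation":[0,0,0],"rotation":[0,0,0],"gripper":1},
    {"translation":[0,0,0],"rotation":[0,0,0],"gripper":1},
    {"translation":[0,0,0],"rotation":[0,0,0],"gripper":1},
    {"translation":[0,0,0],"rotation":[0,0,0],"gripper":1},
  ],
)

```text
clock: 22.45
tcp_pos: [530.6, 225.9, 120.4]
orientation: [-0.01, 1.0, -0.001, 0.001]
force: [-0.7, -3.1, 7.1]
gripper_width: 11.1
```

Call:
drive_tool(
  plan=[
    {"translation":[0,0.5,0],"rotation":[0,0,0],"gripper":1},
    {"translation":[0,0.5,0],"rotation":[0,0,0],"gripper":1},
    {"translation":[0,0.5,0],"rotation":[0,0,0],"gripper":1},
    {"translation":[0,0,0],"rotation":[0,0,0],"gripper":1},
    {"translation":[0,0,0],"rotation":[0,0,0],"gripper":1},
    {"translation":[0,0,0],"rotation":[0,0,0],"gripper":1},
    {"translation":[0,0,0],"rotation":[0,0,0],"gripper":1},
    {"translation":[0,0,0],"rotation":[0,0,0],"gripper":1},
    {"translation":[0,0,0],"rotation":[0,0,0],"gripper":1},
    {"translation":[0,0,0],"rotation":[0,0,0],"gripper":1},
  ],
)

```text
clock: 23.7
tcp_pos: [530.6, 227.0, 120.4]
orientation: [-0.009, 1.0, -0.001, 0.001]
force: [0.1, -5.0, 6.4]
gripper_width: 10.7
```

```bash
python3 st.py
```

```text
23.7 [530.55811539 227.03804228 120.42111223] yaw 0.018813449563332748 zax [ 0.00143954 -0.00230692 -0.9999963 ] F [ 0.09673491 -5.02679643  6.42125602] M [-0.75397738  0.04325288  0.05160346] w 10.70994688403602 0.001437378990069529
```

Call:
drive_tool(
  plan=[
    {"translation":[0,0.5,0],"rotation":[0,0,0],"gripper":1},
    {"translation":[0,0.5,0],"rotation":[0,0,0],"gripper":1},
    {"translation":[0,0,0],"rotation":[0,0,0],"gripper":1},
    {"translation":[0,0,0],"rotation":[0,0,0],"gripper":1},
    {"translation":[0,0,0],"rotation":[0,0,0],"gripper":1},
    {"translation":[0,0,0],"rotation":[0,0,0],"gripper":1},
    {"translation":[0,0,0],"rotation":[0,0,0],"gripper":1},
    {"translation":[0,0,0],"rotation":[0,0,0],"gripper":1},
    {"translation":[0,0,0],"rotation":[0,0,0],"gripper":1},
    {"translation":[0,0,0],"rotation":[0,0,0],"gripper":1},
  ],
)

```text
clock: 24.95
tcp_pos: [530.5, 227.7, 120.4]
orientation: [-0.009, 1.0, -0.001, 0.001]
force: [0.3, -6.0, 7.0]
gripper_width: 11.1
```

```bash
python3 st.py
```

```text
24.95 [530.53914042 227.72170112 120.43230452] yaw 0.01856912344599401 zax [ 0.00134568 -0.00286361 -0.99999499] F [ 0.31387258 -6.01085163  6.95955901] M [-0.8557372   0.11891762  0.08126034] w 11.107571018955277 0.0011184874291903142
```

Touch contact came at TCP y≈225.4, which agrees with vision. The plunger is now in about 2.3 mm, so roughly 2 mm more to go.

Call:
drive_tool(
  plan=[
    {"translation":[0,0.5,0],"rotation":[0,0,0],"gripper":1},
    {"translation":[0,0.5,0],"rotation":[0,0,0],"gripper":1},
    {"translation":[0,0.5,0],"rotation":[0,0,0],"gripper":1},
    {"translation":[0,0.5,0],"rotation":[0,0,0],"gripper":1},
    {"translation":[0,0.4,0],"rotation":[0,0,0],"gripper":1},
    {"translation":[0,0,0],"rotation":[0,0,0],"gripper":1},
    {"translation":[0,0,0],"rotation":[0,0,0],"gripper":1},
    {"translation":[0,0,0],"rotation":[0,0,0],"gripper":1},
    {"translation":[0,0,0],"rotation":[0,0,0],"gripper":1},
    {"translation":[0,0,0],"rotation":[0,0,0],"gripper":1},
  ],
)

```text
clock: 26.2
tcp_pos: [530.5, 229.4, 120.4]
orientation: [-0.009, 1.0, -0.002, 0.001]
force: [0.5, -10.0, 6.3]
gripper_width: 11.0
```

```bash
python3 st.py
```

```text
26.2 [530.53488646 229.41204059 120.44161577] yaw 0.018099852283791098 zax [ 0.0012347  -0.00413528 -0.99999069] F [ 0.5432205  -9.96178842  6.30263827] M [-1.18567002  0.11334612  0.06580907] w 10.962965839087536 0.0008617959135472599
```

Force and position put the plunger 4.0–4.9 mm in, and it was held about 0.6 s. Now I draw back clear.

Call:
drive_tool(
  plan=[
    {"translation":[0,-1,0],"rotation":[0,0,0],"gripper":1},
    {"translation":[0,-2,0],"rotation":[0,0,0],"gripper":1},
    {"translation":[0,-3,0],"rotation":[0,0,0],"gripper":1},
    {"translation":[0,-4,0],"rotation":[0,0,0],"gripper":1},
    {"translation":[0,-4,0],"rotation":[0,0,0],"gripper":1},
    {"translation":[0,-4,0],"rotation":[0,0,0],"gripper":1},
    {"translation":[0,-3,0],"rotation":[0,0,0],"gripper":1},
    {"translation":[0,-2,0],"rotation":[0,0,0],"gripper":1},
    {"translation":[0,0.5,-0.15],"rotation":[0,0,0],"gripper":1},
    {"translation":[0,0,-0.1],"rotation":[0,0,0],"gripper":1},
  ],
)

```text
clock: 27.45
tcp_pos: [530.7, 209.2, 120.4]
orientation: [-0.01, 1.0, -0.0, 0.001]
force: [-0.2, 0.2, 5.4]
gripper_width: 11.0
```

```bash
python3 st.py
```

```text
27.45 [530.72413188 209.20622615 120.41424217] yaw 0.019899585865537677 zax [ 1.17009040e-03 -1.03683429e-04 -9.99999310e-01] F [-0.17042887  0.18270948  5.42511865] M [ 0.00187001 -0.00624928 -0.00083266] w 11.005647370632115 0.0018298917348740383
```

Call:
drive_tool(
  plan=[
    {"translation":[0,0,-0.15],"rotation":[0,0,0],"gripper":1},
    {"translation":[0,0,0],"rotation":[0,0,0],"gripper":0.7},
    {"translation":[0,0,0],"rotation":[0,0,0],"gripper":0.6},
    {"translation":[0,0,0],"rotation":[0,0,0],"gripper":0.4},
    {"translation":[0,0,0],"rotation":[0,0,0],"gripper":0.2},
    {"translation":[0,0,0],"rotation":[0,0,0],"gripper":0},
    {"translation":[0,0,0],"rotation":[0,0,0],"gripper":0},
    {"translation":[0,0,0],"rotation":[0,0,0],"gripper":0},
    {"translation":[0,0,0],"rotation":[0,0,0],"gripper":0},
    {"translation":[0,0,0],"rotation":[0,0,0],"gripper":0},
  ],
  force=20,
)

```text
clock: 28.7
tcp_pos: [530.4, 208.9, 120.0]
orientation: [-0.01, 1.0, -0.0, -0.0]
force: [0.6, 0.5, 0.3]
gripper_width: 42.8
```

```bash
python3 st.py
```

```text
28.7 [530.36242044 208.91364427 119.97572062] yaw 0.02025158524950403 zax [-4.12811112e-05 -1.49831127e-05 -9.99999999e-01] F [0.6481491  0.54506121 0.28009578] M [-0.04578517 -0.02053897  0.01597723] w 42.79147059004322 0.0025355663683455866
```

Released. I raise straight up and check.

Call:
drive_tool(
  plan=[
    {"translation":[0,0,-5],"rotation":[0,0,0],"gripper":0},
    {"translation":[0,0,-10],"rotation":[0,0,0],"gripper":0},
    {"translation":[0,0,-15],"rotation":[0,0,0],"gripper":0},
    {"translation":[0,0,-25],"rotation":[0,0,0],"gripper":0},
    {"translation":[0,0,-30],"rotation":[0,0,0],"gripper":0},
    {"translation":[0,0,-30],"rotation":[0,0,0],"gripper":0},
    {"translation":[0,0,-25],"rotation":[0,0,0],"gripper":0},
    {"translation":[0,0,-15],"rotation":[0,0,0],"gripper":0},
    {"translation":[0,0,-5],"rotation":[0,0,0],"gripper":0},
    {"translation":[0,0,0],"rotation":[0,0,0],"gripper":0},
  ],
)

```text
clock: 29.95
tcp_pos: [530.4, 208.9, 279.6]
orientation: [-0.01, 1.0, -0.0, -0.0]
force: [-0.5, -0.3, -0.8]
gripper_width: 42.7
```

```bash
python3 st.py; python3 - <<'E'
from h import *
d=cam('wrist'); save(d,'9.png'); P=cloud(d)
C=np.array([530.34,214.75]);th=.0206
ex=np.array([np.cos(th),np.sin(th)]);ey=np.array([-ex[1],ex[0]])
X=(P[...,:2]-C)@ex; Y=(P[...,:2]-C)@ey; Z=P[...,2]; near=(abs(X)<62)&(abs(Y)<95)
m=near&(Z>125)&(Z<146); ys,xs=np.nonzero(m); Q=onplane(d,xs,ys,139.); print('bar z',np.median(Z[m]),'pan x',np.ptp((Q[:,:2]-C)@ex),((Q[:,:2]-C)@ex).min(),'y med',np.median((Q[:,:2]-C)@ey))
m=near&(abs(X)<13)&(Z>48)&(Z<76)&(Y>78); print('pad y',np.percentile(Y[m],[2,10,25]) if m.any() else None)
m=near&(Z>72)&(Z<80)&(abs(X)<60); print('rim z',np.median(Z[m]),'Y ext',np.percentile(Y[m],[1,99]))
for nm,zl,zh in(('pan',9,20),('sieve top',68,75)):
    k,l,st,_=cv2.connectedComponentsWithStats((near&(abs(X)<54)&(Z>zl)&(Z<zh)&(d['color'].max(2)<130)).astype(np.uint8))
    for i in range(1,k):
        if st[i,4]>20: q=l==i; print(nm,st[i].tolist(),X[q].mean().round(1),Y[q].mean().round(1),Z[q].max().round(1))
E
```

```text
29.95 [530.36792584 208.90562407 279.60706421] yaw 0.020264752666390922 zax [-4.50596284e-04 -1.98256001e-04 -9.99999879e-01] F [-0.47745508 -0.25676222 -0.77000732] M [-0.01246081 -0.01626383  0.00955939] w 42.67662685349831 0.02222161794464572
bar z 138.67515690592077 pan x 116.33311943905389 -58.3926271897689 y med -5.192448092238283
pad y [80.33168132 80.5237164  80.68792411]
rim z 75.76153238420596 Y ext [-75.1558581   84.35573642]
sieve top [202, 127, 19, 27, 354] -26.6 -51.5 75.0
sieve top [291, 143, 19, 26, 301] -11.0 41.4 75.0
sieve top [192, 144, 3, 41, 49] -1.2 -71.4 74.9
sieve top [193, 186, 3, 29, 37] 37.7 -71.4 75.0
```

View pics/9.png

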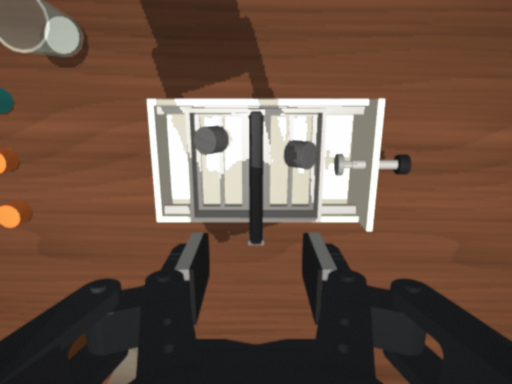

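The sieve sits level on the rails at (255,165), with its bar top at 138.7 mm against 139 expected. The pad at (340,164) is about 16 mm clear of it, and both large cylinders are in the sieve at (211,139) and (300,153). The four small ones are now hidden below the solid strip, where I saw them last.

```bash
python3 -c "
from bench import robot
print(robot.hand_in())"
```

```text
the job is handed in; nothing more can be done
None
```

The job is done and handed in; the robot's clock read about 30 s, against the 72 s limit. I gripped the sieve by its bar, carried it level to the pan and set it on the rails with all six cylinders aboard. I held it down and shook it along the rails in three bursts. Then I pressed the plunger in gently, held it about 0.6 s, drew back, let go and raised the gripper clear.

**Last checks:**
- **Sieve:** it sits level on the rails, with its bar top at 138.7 mm against 139 expected. It is centred to within about 0.3 mm across the pan and about 16 mm clear of the plunger pad.
- **Plunger:** I found contact by touch at sieve y≈10.6 mm; the camera gave 10.7 mm. At the deepest push, position says 4.0 mm in and force says 4.9 mm. They differ by about 1 mm, but both are within the 2 to 6.5 mm range.
- **Cylinders:** both large ones are in the sieve. I saw all four small ones on the pan floor before pressing the plunger. In the final view they are hidden under the sieve's solid strip, so I did not count them again at the end.
- **Not measured:** I did not measure the peak contact force during the shaking. The steady hold-down on the rails was about 14 N, estimated from the wrist force. I kept the arm away from the glassware but did not measure its position again.

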